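# Free the seized tray-clamp knob and nip up a seed tray

### The job

The red knob of the seed-tray clamp is seized with dried compost. Break it loose with a short firm clockwise twist, then wind it on freely and clockwise until the jaw has pushed the black seed tray square against the end stop and holds it snugly; feel for it, because the thin tray must not be squeezed hard. Let go of the knob and leave the bottle, the seed box and the flower pot where they stand.

Things in the scene. Friction and masses are not known exactly. Their poses are not given: they have to be found in the camera images.
- fixture: The tray clamp, bolted to the bench: aluminium plate 170 (x) x 300 (y, from -50 to +250) x 12 mm with a green gear housing 70 x 68 mm, its top 62 mm above the bench (a round collar to 68). Origin: on the bench, on the vertical knob axis; z up. The jaw moves along +y, away from the housing.
- stop_nearest (a point): Point of the fixture (y = 191 mm, 36 mm above the bench) that marks the nearest setting of the end stop's face. The rigid steel end stop, 140 mm wide, its top 58 mm above the bench, has been set 0 to 12 mm beyond it along the fixture's +y. Where exactly is not measured: it must be felt through the knob.
- knob (a joint): Turn of the red knob, rad: 0 as found, grows CLOCKWISE seen from above and closes the jaw 10 mm per rad. Ends at 0 and 3.0. Seized: breaking it takes 0.4 to 0.8 N m within the first 0.2 rad, then it crackles off; from 0.45 rad on it stays free (steady friction 0.10 N m). Each newton on the tray adds 0.01 N m. Let go, it keeps up to about 10 N of clamping. Tight between 1.1 and 2.6 rad.
- knob_grip (a point): Middle of the knob's red grip bar, on the turning axis, 100 mm above the bench. Bar: 74 mm long (this point's x), 16 mm thick (its y, the way to pinch it), from 83 to 117 mm above the bench. Under it only an 18 mm thick round spindle. x and y turn with the knob; at 0 the bar lies along the fixture's x.
- jaw: The moving steel jaw, 110 mm wide, top 58 mm above the bench; its origin is at the fixture's origin when open and moves along the fixture's +y by 10 mm per rad of the knob. It carries a rubber-faced pad whose face is at y = 70 mm of the jaw's frame; the pad gives by 1 mm per 10 N. A halted knob's torque can read either way within its friction: judge by the rise over free running.
- tray: Loose black plastic seed tray with 20 cells and pale seeds, 140 (x) x 110 (y) x 45 mm high, about 200 g, lying on the base plate between jaw and end stop, some mm from both and slightly askew. Origin: centre of its underside. The jaw pushes it to the end stop (about 1 to 3 N), then it is held. Thin: it must not be squeezed beyond 35 N. Snug is about 8 to 25 N.
- pump_bottle: White pump bottle with blue band, 76 mm diameter, 202 mm high, spout 55 mm to its -y; origin centre of underside. Not to be moved.
- seed_box: Clear open plastic box with seeds, 130 x 100 x 55 mm; origin centre of underside. Not to be moved.
- plant_pot: Terracotta flower pot, 80 mm diameter, 75 mm high; origin centre of underside. Not to be moved.
Not all that is in view belongs to the job. Of the things like the tray, leave any that is yellow; of the rest the smaller one is meant.

How it is judged:
By the outcome, as a careful person would: the job done as asked, in the order asked, and still so for the second after the job is handed in, with the robot touching nothing.
It also fails if it takes over 64 s, if anything falls off the work surface, if the arm or the gripper's body presses on something with over 40 N, if the wrist force passes 120 N, or if a joint passes its speed limit or range.

### The arm

A 6-joint arm with a two-finger parallel gripper is mounted at the origin on the work surface. World frame = base frame: x ahead of the robot, y to its left, z up, the work surface at z = 0. Lengths are in m, angles in rad, forces in N, time in s.
With the tool pointing down it reaches from about 0.35 to 0.85 m from the base axis. Payload 8.1 kg.
Tool frame: the origin (TCP) lies at the centre of the arm's flange, where the gripper is bolted on; the fingertips stand 186 mm ahead of it and the grasp point (between the pads) lies 167 mm ahead of it; z points along the fingers, y is the line along which they close (so a half turn about z gives the same grasp; the last joint's range is limited). The gripper opens to 93 mm and grips with 3 to 60 N. Pads are 15 mm wide; open, the fingers measure 128 mm over their backs; the gripper's body (75 mm by 188 mm) begins 65 mm behind the grasp point.
Start: joints at [-1.234, 0.13, 1.488, -0, 1.523, -0.085], TCP at [0.246, -0.547, 0.405] pointing down, gripper open.
Joint ranges: [-2.96, 2.96], [-0.89, 2.26], [0.02, 2.5], [-1.34, 4.48], [0, 2.73], [-2.66, 2.66]. Speed limits (rad/s): [2.39, 2.39, 2.79, 3.14, 3.14, 3.14].

### API

Orientations are given as a rotation vector (axis times angle).
In Python, from plant import read_state, read_camera, camera_params, robot gives the robot as it stands.
- The arm moves only by the tool carry_out, never from a script. Its argument "targets" is a list of rows, each an object of numbers: "hand": the opening in per cent of the stroke, from 0 (shut) to 100 (fully open); "x", "y", "z": the shift along the tool's x, y, z in m; "ax", "ay", "az": the turn, a rotation vector about the tool's x, y, z in rad. In form: [{"hand": .., "x": .., "y": .., "z": .., "ax": .., "ay": .., "az": ..}, ...]. A call has 1 to 8 rows; each row is the pose to reach, as a shift and turn from the pose commanded when the call began, along the tool's axes at that moment; what a row does not reach only later rows make up. A row lasts 1/8 s, in which the tool goes at most 62.5 mm and 10.7 degrees, less where a joint would pass 70% of its speed; a pose out of reach is approached as far as the arm can. A call with a gripper value outside its range is refused whole. The fingers move at their own pace and stop on an object; "newtons" is the grip in N (left out, the last holds). Time passes only in rows, so rows that repeat a pose let the fingers close. It gives the time, the measured TCP pose, the force, the opening and the grip force at its end, in the units of the state.
- read_state(): the state, without advancing time (a new reading comes with each control period).
- read_camera(name): name is "side" or "top"; returns (picture, depth): 420x560x3 uint8, blue, green, red; 420x560 float32, m along the optical axis (not along the pixel's ray), 0 where there is no reading.
- camera_params(name): a dict with "fx", "fy", "cx", "cy" (pixels), "position" and "rotation" of the camera in the world. Camera axes: x right, y up, looking along -z (the intrinsics and any distortion apply to the point x, -y, -z); pixel columns grow to the right and rows downward; lengths in m; the calibration is good to about 2 mm. A picture is of the moment at which its call begins. camera_params takes no time and is no camera call.
- robot.close_job(): hands the job in; it is judged then, once.
The state is a dict: "t": time; "q": joint angles; "dq": joint speeds; "joint_torque": joint torques, N m; "tool_pos": TCP position; "orientation": TCP orientation; "force": force on the tool from outside, world axes, zero at the start; "wrist_torque": the same for the moment, N m; "opening": finger opening in m; "gripper_force": force on a finger pad.
Only numpy, scipy, OpenCV 4.12 (cv2) and the standard library are available. Lean on these libraries where they do the work, as an engineer would, in place of code of your own. Each camera call takes 0.05 s, during which the arm holds its last target. There are 200 camera calls.

## Working session

There is one attempt and no reset: what is moved stays moved. The work goes in short steps, Python scripts to look and compute and a tool call to move; the robot and the scene stay as the last step left them, time stands still between calls to the robot, and variables do not carry over. Pictures are saved under pics/ and viewed, at most 10 in all, crops included, and the job is handed in when it is done.

Besides the shell and the picture viewer there is one more tool, called as name(argument=value, ...), one argument or row to a line, values as JSON. carry_out: Moves the arm, as the interface text tells. Its arguments: {"type":"object","properties":{"targets":{"type":"array","items":{"type":"object","properties":{"hand":{"type":"number"},"x":{"type":"number"},"y":{"type":"number"},"z":{"type":"number"},"ax":{"type":"number"},"ay":{"type":"number"},"az":{"type":"number"}}}},"newtons":{"type":"number"}},"required":["targets"]}

```bash
mkdir -p pics; ls; python3 - <<'E'
from plant import *
import cv2,numpy as np
for n in("top","side"):
    p,d=read_camera(n); cv2.imwrite(f"pics/{n}0.png",p); np.save(f"pics/{n}0.npy",d)
    c=camera_params(n); print(n,c)
s=read_state(); print(s)
E
```

```text
pics
top {'fx': 527.02169088485, 'fy': 527.02169088485, 'cx': 282.85779306808047, 'cy': 214.37548274448935, 'position': array([ 0.34134796, -0.0036084 ,  1.69760799]), 'rotation': array([ 0.09315286, -0.07416144, -1.58113697])}
side {'fx': 413.4976360424067, 'fy': 413.4976360424067, 'cx': 284.60263481050845, 'cy': 210.16327534447828, 'position': array([-0.22588555,  0.6847695 ,  0.79633498]), 'rotation': array([ 0.46206049, -1.09034392, -2.11847851])}
{'t': 0.1, 'q': array([-1.23440626e+00,  1.31097863e-01,  1.48914285e+00,  3.76248546e-05,
        1.52303414e+00, -8.54201654e-02]), 'dq': array([-0.00138796, -0.00115803, -0.00471484,  0.00145557, -0.00028142,
       -0.00017459]), 'joint_torque': array([ 1.37181807e-03, -5.61336529e+01, -4.93098021e+01,  7.70298997e-02,
        2.89858924e-02, -4.62826108e-05]), 'tool_pos': array([ 0.24559624, -0.54720998,  0.40379992]), 'orientation': array([-3.07034472e+00, -6.57323673e-01,  2.71999972e-04]), 'force': array([0.32884107, 0.03277184, 0.220354  ]), 'wrist_torque': array([-0.00769823,  0.05322567, -0.01191106]), 'gripper_force': 0.0, 'opening': 0.09325234328872346}
```

View pics/top0.png

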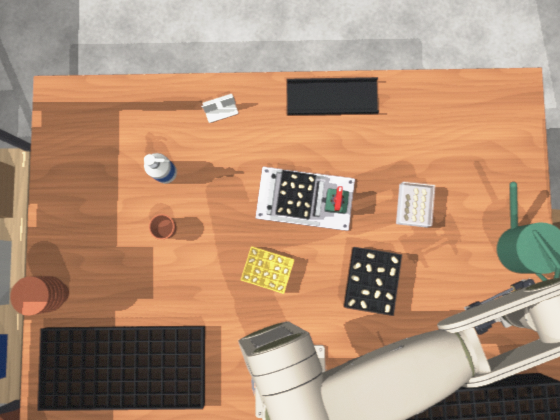

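View pics/side0.png

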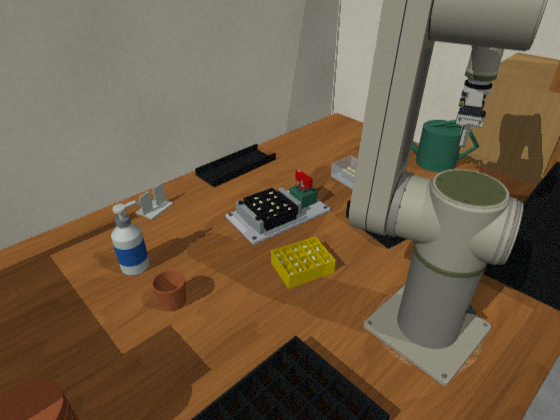

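The top view shows the trays: black in the clamp at (296,195), a larger black one at (373,280), and a yellow one at (268,270). The one meant is the smaller black one in the clamp. The only red knob is at (338,200), with other red or brown things at (162,227) and (32,295). I'll check with a crop.

```bash
cat > h.py <<'E'
import numpy as np,cv2
from scipy.spatial.transform import Rotation as R
from plant import *
def w(n,u,v,d=None,z=None):
    "world point of pixel by depth d or by height z"
    c=camera_params(n); r=R.from_rotvec(c['rotation']).apply([(u-c['cx'])/c['fx'],-(v-c['cy'])/c['fy'],-1.]); p=np.array(c['position'])
    return p+r*(d if z is None else (z-p[2])/r[2])
def cloud(n,d):
    v,u=np.mgrid[:420,:560]; c=camera_params(n)
    r=np.stack([(u-c['cx'])/c['fx'],-(v-c['cy'])/c['fy'],-np.ones(u.shape)],-1)*d[...,None]
    return R.from_rotvec(c['rotation']).apply(r.reshape(-1,3)).reshape(420,560,3)+c['position']
E
python3 - <<'E'
from h import *
p=cv2.imread("pics/top0.png"); d=np.load("pics/top0.npy"); 
cv2.imwrite("pics/crop.png",cv2.resize(p[160:240,250:360],None,fx=7,fy=7,interpolation=cv2.INTER_CUBIC))
for n in("top","side"):
    p=cv2.imread(f"pics/{n}0.png"); P=cloud(n,np.load(f"pics/{n}0.npy"))
    b,g,r=[p[...,i].astype(int) for i in range(3)]
    m=(r>90)&(g<60)&(b<60)&(r>2.2*g)
    m&=(P[...,2]>.085)&(P[...,2]<.125)&(abs(P[...,0]-.42)<.2)&(abs(P[...,1]+.15)<.15)
    q=P[m]; 
    if len(q): 
        rect=cv2.minAreaRect(q[:,:2].astype(np.float32)); print(n,len(q),q.mean(0),q.min(0),q.max(0),rect)
for uv in((338,200),(262,170),(354,176),(346,228),(257,220),(296,195)): print(uv,w("top",*uv,d[uv[1],uv[0]]))
E
```

```text
top 2 [ 0.52239692 -0.14813931  0.10842112] [ 0.52209618 -0.14990862  0.1056115 ] [ 0.52269767 -0.14637001  0.11123074] ((0.5223969221115112, -0.14813931286334991), (0.003589371684938669, 0.0), 99.64751434326172)
side 172 [ 0.55393027 -0.14767735  0.10580126] [ 0.52108885 -0.16180318  0.08531468] [ 0.59840045 -0.13869544  0.11960339] ((0.560064971446991, -0.15071706473827362), (0.019425200298428535, 0.07708007097244263), 84.42388916015625)
(338, 200) [ 0.55163872 -0.15246454  0.11795272]
(262, 170) [0.66735909 0.08187787 0.01117138]
(354, 176) [ 0.64665667 -0.21820841 -0.00620283]
(346, 228) [ 0.4747554  -0.18571711  0.01473077]
(257, 220) [ 0.50563197  0.09992762 -0.00191021]
(296, 195) [ 0.57979144 -0.02701013  0.03976201]
```

View pics/crop.png

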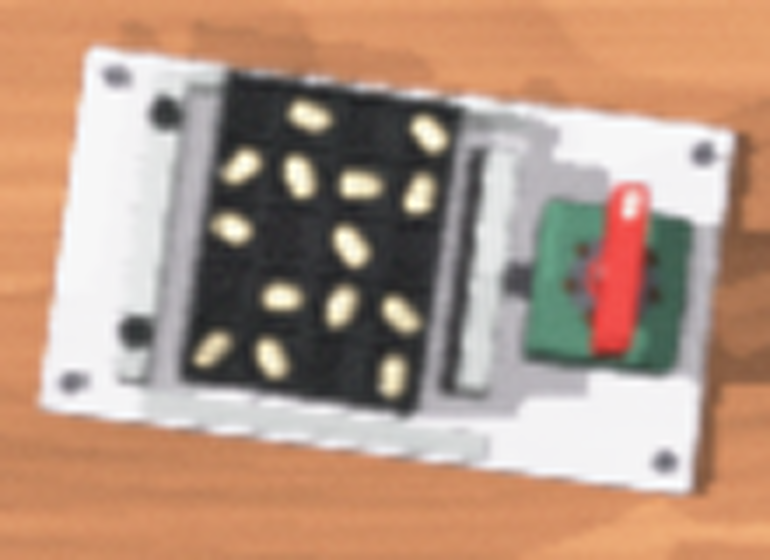

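The crop confirms it. Plate corners are at crop (92,48), (735,132), (690,492) and (40,408), and the red bar's ends are at about (630,185) and (612,353), all at 7x. The black 4x5 tray lies between the jaw (right) and the stop (left).

```bash
python3 - <<'E'
from h import *
f=lambda x,y,z:w("top",(x+.5)/7-.5+250,(y+.5)/7-.5+160,z=z)
C=np.array([f(x,y,.012)[:2] for x,y in((92,48),(735,132),(690,492),(40,408))]); print(C)
F=np.array([[.085,.25],[.085,-.05],[-.085,-.05],[-.085,.25]])
# rigid fit
def kab(F,C):
    a=F-F.mean(0);b=C-C.mean(0); th=np.arctan2((a[:,0]*b[:,1]-a[:,1]*b[:,0]).sum(),(a*b).sum()); c,s=np.cos(th),np.sin(th);M=np.array([[c,-s],[s,c]]); return th,C.mean(0)-M@F.mean(0),M
for FF in(F,):
    th,t,M=kab(FF,C); print(th,t,np.abs(C-(FF@M.T+t)).max())
a,b=f(628,185,.117),f(612,353,.117); print(a,b,(a+b)/2,np.linalg.norm(a-b),np.arctan2(*(a-b)[1::-1]))
s=read_state(); Rt=R.from_rotvec(s['orientation']); print(Rt.as_matrix().round(3), robot)
print([x for x in dir(robot) if x[0]!='_'])
# surroundings: max heights near knob
P=np.concatenate([cloud(n,np.load(f"pics/{n}0.npy")).reshape(-1,3) for n in("top","side")])
k=(np.hypot(P[:,0]-.555,P[:,1]+.15)<.22)&(P[:,2]>.07)&(P[:,2]<.4); 
print(P[k][:: max(1,k.sum()//15)].round(3))
E
```

```text
[[ 0.67894533  0.07942955]
 [ 0.6354097  -0.21755698]
 [ 0.4689254  -0.19271979]
 [ 0.51128056  0.10455564]]
-0.1447205329132164 [ 0.55921866 -0.15552752] 0.0010289668464004142
[ 0.59448637 -0.15740265  0.117     ] [ 0.52140037 -0.14886205  0.117     ] [ 0.55794337 -0.15313235  0.117     ] 0.07358332392419459 -0.11632918684311809
[[ 0.912  0.409 -0.001]
 [ 0.409 -0.912  0.002]
 [ 0.    -0.002 -1.   ]] <Robot object at 0x7f9d3c7541a0>
['IKError', 'close_job']
[[ 0.633  0.048  0.073]
 [ 0.582 -0.153  0.118]
 [ 0.57  -0.159  0.117]
 [ 0.558 -0.156  0.113]
 [ 0.549 -0.15   0.115]
 [ 0.54  -0.155  0.116]
 [ 0.527 -0.152  0.122]
 [ 0.58  -0.154  0.117]
 [ 0.583 -0.149  0.106]
 [ 0.582 -0.148  0.099]
 [ 0.535 -0.149  0.116]
 [ 0.558 -0.146  0.099]
 [ 0.575 -0.15   0.083]
 [ 0.554 -0.143  0.087]
 [ 0.551 -0.149  0.079]
 [ 0.524 -0.144  0.086]]
```

carry_out(
  targets=[
    {"hand": 100,"x": 0.055,"y": -0.029,"az": -0.17},
    {"hand": 100,"x": 0.11,"y": -0.058,"az": -0.34},
    {"hand": 100,"x": 0.165,"y": -0.087,"az": -0.51},
    {"hand": 100,"x": 0.22,"y": -0.115,"az": -0.68},
    {"hand": 100,"x": 0.275,"y": -0.144,"az": -0.85},
    {"hand": 100,"x": 0.33,"y": -0.172,"az": -1.02},
    {"hand": 100,"x": 0.385,"y": -0.2,"az": -1.19},
    {"hand": 100,"x": 0.43,"y": -0.223,"az": -1.36},
  ],
  newtons=60,
)

```text
schema error: expected keys hand, x, y, z, ax, ay, az
```

```bash
cat > go.py <<'E'
from h import *
import sys
k=np.array([.5585,-.1548]); s=read_state(); Rt=R.from_rotvec(s['orientation']).as_matrix()
print('t',s['t'],'q',s['q'].round(3),'pos',s['tool_pos'].round(4),'yaw',np.arctan2(Rt[1,0],Rt[0,0]).round(4))
print('tilt',Rt[:,2].round(4),'F',s['force'].round(2),'M',s['wrist_torque'].round(4),'grip',s['gripper_force'],s['opening'])
D=np.r_[k,.267]-s['tool_pos']; print('shift tool',(Rt.T@D).round(4),'az to bar+pi',np.arctan2(Rt[1,0],Rt[0,0])-(np.pi-.145))
E
python3 go.py
```

```text
t 0.1 q [-1.234  0.131  1.489  0.     1.523 -0.085] pos [ 0.2456 -0.5472  0.4038] yaw 0.4218
tilt [-5.0e-04  1.6e-03 -1.0e+00] F [0.33 0.03 0.22] M [-0.0077  0.0532 -0.0119] grip 0.0 0.09325234328872346
shift tool [ 0.4461 -0.2297  0.1373] az to bar+pi -2.5747844006577547
```

carry_out(
  targets=[
    {"hand": 100,"x": 0.055,"y": -0.029,"z": 0,"ax": 0,"ay": 0,"az": -0.17},
    {"hand": 100,"x": 0.11,"y": -0.058,"z": 0,"ax": 0,"ay": 0,"az": -0.34},
    {"hand": 100,"x": 0.165,"y": -0.087,"z": 0,"ax": 0,"ay": 0,"az": -0.51},
    {"hand": 100,"x": 0.22,"y": -0.115,"z": 0,"ax": 0,"ay": 0,"az": -0.68},
    {"hand": 100,"x": 0.275,"y": -0.144,"z": 0,"ax": 0,"ay": 0,"az": -0.85},
    {"hand": 100,"x": 0.33,"y": -0.172,"z": 0,"ax": 0,"ay": 0,"az": -1.02},
    {"hand": 100,"x": 0.385,"y": -0.2,"z": 0,"ax": 0,"ay": 0,"az": -1.19},
    {"hand": 100,"x": 0.43,"y": -0.223,"z": 0,"ax": 0,"ay": 0,"az": -1.36},
  ],
  newtons=60,
)

```text
t: 1.1
tool_pos: [0.5477, -0.1657, 0.4043]
orientation: [-1.967, -2.449, 0.0]
force: [-0.4, 0.1, 0.1]
opening: 0.093
gripper_force: 0.0
```

```bash
python3 go.py
```

```text
t 1.1 q [-0.383  0.056  1.568  0.     1.518 -0.601] pos [ 0.5477 -0.1657  0.4043] yaw 1.7884
tilt [-4.e-04  3.e-04 -1.e+00] F [-0.38  0.13  0.14] M [-0.0397 -0.0775 -0.0133] grip 0.0 0.09297549188705004
shift tool [0.0083 0.013  0.1373] az to bar+pi -1.2082130678981051
```

carry_out(
  targets=[
    {"hand": 100,"x": 0.004,"y": 0.006,"z": 0,"ax": 0,"ay": 0,"az": -0.17},
    {"hand": 100,"x": 0.008,"y": 0.013,"z": 0,"ax": 0,"ay": 0,"az": -0.34},
    {"hand": 100,"x": 0.008,"y": 0.013,"z": 0,"ax": 0,"ay": 0,"az": -0.51},
    {"hand": 100,"x": 0.008,"y": 0.013,"z": 0,"ax": 0,"ay": 0,"az": -0.68},
    {"hand": 100,"x": 0.008,"y": 0.013,"z": 0,"ax": 0,"ay": 0,"az": -0.85},
    {"hand": 100,"x": 0.008,"y": 0.013,"z": 0.02,"ax": 0,"ay": 0,"az": -1.02},
    {"hand": 100,"x": 0.008,"y": 0.013,"z": 0.04,"ax": 0,"ay": 0,"az": -1.19},
    {"hand": 100,"x": 0.008,"y": 0.013,"z": 0.04,"ax": 0,"ay": 0,"az": -1.205},
  ],
)

```text
t: 2.1
tool_pos: [0.5569, -0.1571, 0.3623]
orientation: [-0.243, -3.128, -0.002]
force: [-0.8, -0.1, -0.0]
opening: 0.0933
gripper_force: 0.0
```

```bash
python3 go.py
```

```text
t 2.1 q [-0.363  0.098  1.6   -0.     1.447 -1.779] pos [ 0.5569 -0.1571  0.3623] yaw 2.9865
tilt [-0.0043  0.0016 -1.    ] F [-0.8  -0.12 -0.01] M [ 0.0365 -0.1397 -0.0286] grip 0.0 0.09327236993867856
shift tool [-0.0016  0.0024  0.0953] az to bar+pi -0.01012360176870386
```

carry_out(
  targets=[
    {"hand": 100,"x": -0.001,"y": 0.002,"z": 0.03,"ax": 0,"ay": 0,"az": -0.005},
    {"hand": 100,"x": -0.001,"y": 0.002,"z": 0.06,"ax": 0,"ay": 0,"az": -0.005},
    {"hand": 100,"x": -0.001,"y": 0.002,"z": 0.08,"ax": 0,"ay": 0,"az": -0.005},
    {"hand": 100,"x": -0.001,"y": 0.002,"z": 0.095,"ax": 0,"ay": 0,"az": -0.005},
    {"hand": 100,"x": -0.001,"y": 0.002,"z": 0.095,"ax": 0,"ay": 0,"az": -0.005},
  ],
)

```text
t: 2.72
tool_pos: [0.5587, -0.1555, 0.2689]
orientation: [-0.236, -3.131, -0.001]
force: [-0.3, 0.3, 0.6]
opening: 0.0929
gripper_force: 0.0
```

```bash
python3 go.py; python3 - <<'E'
from h import *
p,d=read_camera("top"); q,_=read_camera("side")
cv2.imwrite("pics/g.png",np.hstack([cv2.resize(a,None,fx=5,fy=5,interpolation=cv2.INTER_CUBIC) for a in(p[160:240,290:370],q[150:230,260:340])]))
E
```

```text
t 2.725 q [-0.36   0.182  1.686 -0.     1.276 -1.78 ] pos [ 0.5587 -0.1555  0.2689] yaw 2.991
tilt [-1.7e-03  6.0e-04 -1.0e+00] F [-0.3   0.31  0.61] M [-0.0004 -0.1952  0.0234] grip 0.0 0.09293000386502825
shift tool [0.0003 0.0006 0.0019] az to bar+pi -0.005631837110735116
```

View pics/g.png

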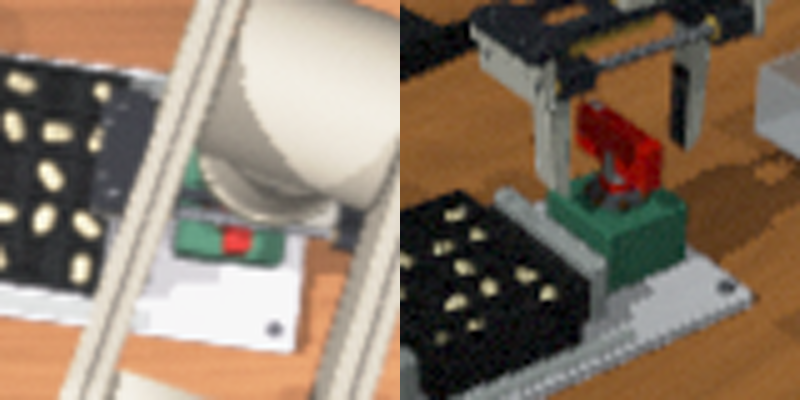

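The side view (right half) shows the fingers straddling the red bar, which is at crop (620,150) on the right half. The top view shows the bar end at (235,240). Closing now.

carry_out(
  targets=[
    {"hand": 0,"x": 0,"y": 0,"z": 0.001,"ax": 0,"ay": 0,"az": 0},
    {"hand": 0,"x": 0,"y": 0,"z": 0.001,"ax": 0,"ay": 0,"az": 0},
    {"hand": 0,"x": 0,"y": 0,"z": 0.001,"ax": 0,"ay": 0,"az": 0},
    {"hand": 0,"x": 0,"y": 0,"z": 0.001,"ax": 0,"ay": 0,"az": 0},
    {"hand": 0,"x": 0,"y": 0,"z": 0.001,"ax": 0,"ay": 0,"az": 0},
    {"hand": 0,"x": 0,"y": 0,"z": 0.001,"ax": 0,"ay": 0,"az": 0},
  ],
  newtons=60,
)

```text
t: 3.58
tool_pos: [0.559, -0.1555, 0.2687]
orientation: [-0.235, -3.133, -0.0]
force: [0.6, -0.3, 0.2]
opening: 0.0378
gripper_force: 0.0
```

```bash
python3 go.py
```

```text
t 3.575 q [-0.36   0.182  1.686  0.     1.274 -1.781] pos [ 0.559  -0.1555  0.2687] yaw 2.9917
tilt [-1.e-04  0.e+00 -1.e+00] F [ 0.6  -0.31  0.21] M [ 0.0531 -0.1511 -0.0099] grip 0.0 0.0377546852150745
shift tool [0.0006 0.0007 0.0017] az to bar+pi -0.004854658060768013
```

carry_out(
  targets=[
    {"hand": 0,"x": 0,"y": 0,"z": 0.0,"ax": 0,"ay": 0,"az": 0},
    {"hand": 0,"x": 0,"y": 0,"z": 0.0,"ax": 0,"ay": 0,"az": 0},
    {"hand": 0,"x": 0,"y": 0,"z": 0.0,"ax": 0,"ay": 0,"az": 0},
    {"hand": 0,"x": 0,"y": 0,"z": 0.0,"ax": 0,"ay": 0,"az": 0},
    {"hand": 0,"x": 0,"y": 0,"z": 0.0,"ax": 0,"ay": 0,"az": 0},
  ],
)

```text
t: 4.2
tool_pos: [0.5591, -0.1549, 0.2687]
orientation: [-0.235, -3.133, -0.002]
force: [0.8, 4.9, 0.8]
opening: 0.0164
gripper_force: 60.0
```

```bash
python3 go.py
```

```text
t 4.2 q [-3.590e-01  1.820e-01  1.686e+00  1.000e-03  1.274e+00 -1.781e+00] pos [ 0.5591 -0.1549  0.2687] yaw 2.9921
tilt [ 1.0e-04  1.2e-03 -1.0e+00] F [0.8  4.93 0.84] M [ 1.0409 -0.2823 -0.0434] grip 60.00033795833588 0.016435054602213665
shift tool [0.0006 0.     0.0017] az to bar+pi -0.0044601669347437145
```

carry_out(
  targets=[
    {"hand": 0,"x": 0,"y": 0.0006,"z": 0.0,"ax": 0,"ay": 0,"az": 0.1},
    {"hand": 0,"x": 0,"y": 0.0006,"z": 0.0,"ax": 0,"ay": 0,"az": 0.22},
    {"hand": 0,"x": 0,"y": 0.0006,"z": 0.0,"ax": 0,"ay": 0,"az": 0.35},
    {"hand": 0,"x": 0,"y": 0.0006,"z": 0.0,"ax": 0,"ay": 0,"az": 0.48},
    {"hand": 0,"x": 0,"y": 0.0006,"z": 0.0,"ax": 0,"ay": 0,"az": 0.55},
  ],
)

```text
t: 4.82
tool_pos: [0.5592, -0.1545, 0.2687]
orientation: [-1.081, -2.95, -0.001]
force: [0.9, 4.8, 1.0]
opening: 0.0164
gripper_force: 60.0
```

```bash
python3 go.py
```

```text
t 4.825 q [-3.580e-01  1.820e-01  1.686e+00  1.000e-03  1.274e+00 -1.227e+00] pos [ 0.5592 -0.1545  0.2687] yaw 2.439
tilt [ 2.e-04  7.e-04 -1.e+00] F [0.95 4.84 1.04] M [ 0.7076 -0.319   0.1155] grip 59.999223947525024 0.01638763240049707
shift tool [ 0.0004 -0.0007  0.0017] az to bar+pi -0.5576016994187425
```

carry_out(
  targets=[
    {"hand": 0,"x": 0,"y": 0,"z": 0.0,"ax": 0,"ay": 0,"az": 0.1},
    {"hand": 0,"x": 0,"y": 0,"z": 0.0,"ax": 0,"ay": 0,"az": 0.2},
    {"hand": 0,"x": 0,"y": 0,"z": 0.0,"ax": 0,"ay": 0,"az": 0.3},
    {"hand": 0,"x": 0,"y": 0,"z": 0.0,"ax": 0,"ay": 0,"az": 0.35},
    {"hand": 0,"x": 0,"y": 0,"z": 0.0,"ax": 0,"ay": 0,"az": 0.4},
    {"hand": 0,"x": 0,"y": 0,"z": 0.0,"ax": 0,"ay": 0,"az": 0.45},
  ],
)

```text
t: 5.58
tool_pos: [0.5593, -0.1545, 0.2687]
orientation: [1.71, 2.636, 0.001]
force: [1.3, 5.0, -0.5]
opening: 0.0164
gripper_force: 60.0
```

```bash
python3 go.py
```

```text
t 5.575 q [-3.580e-01  1.820e-01  1.686e+00  1.000e-03  1.273e+00 -7.780e-01] pos [ 0.5593 -0.1545  0.2687] yaw 1.9906
tilt [ 5.e-04  8.e-04 -1.e+00] F [ 1.27  5.   -0.45] M [ 0.7411 -0.5038  0.068 ] grip 59.999152421951294 0.016447826569302368
shift tool [ 0.     -0.0009  0.0017] az to bar+pi -1.0059824469196355
```

```bash
cat > k.py <<'E'
from h import *
s=read_state(); Rt=R.from_rotvec(s['orientation']).as_matrix()
print('t',s['t'],'knob',(2.992-np.arctan2(Rt[1,0],Rt[0,0])).round(3),'Mz',s['wrist_torque'][2].round(3),'j6',s['joint_torque'][5].round(3),'F',s['force'].round(1),'dq6',s['dq'][5].round(3))
E
python3 k.py
```

```text
t 5.575 knob 1.001 Mz 0.068 j6 -0.721 F [ 1.3  5.  -0.5] dq6 0.397
```

carry_out(
  targets=[
    {"hand": 0,"x": 0,"y": 0,"z": 0.0,"ax": 0,"ay": 0,"az": 0.04},
    {"hand": 0,"x": 0,"y": 0,"z": 0.0,"ax": 0,"ay": 0,"az": 0.08},
    {"hand": 0,"x": 0,"y": 0,"z": 0.0,"ax": 0,"ay": 0,"az": 0.12},
  ],
)

```text
t: 5.95
tool_pos: [0.5594, -0.1544, 0.2687]
orientation: [1.864, 2.529, 0.002]
force: [2.2, 3.8, -0.9]
opening: 0.0167
gripper_force: 60.0
```

```bash
python3 k.py
```

```text
t 5.95 knob 1.121 Mz 0.122 j6 -0.555 F [ 2.2  3.8 -0.9] dq6 0.317
```

carry_out(
  targets=[
    {"hand": 0,"x": 0,"y": 0,"z": 0.0,"ax": 0,"ay": 0,"az": 0.04},
    {"hand": 0,"x": 0,"y": 0,"z": 0.0,"ax": 0,"ay": 0,"az": 0.08},
    {"hand": 0,"x": 0,"y": 0,"z": 0.0,"ax": 0,"ay": 0,"az": 0.12},
  ],
)

```text
t: 6.32
tool_pos: [0.5594, -0.1545, 0.2687]
orientation: [2.013, 2.412, 0.002]
force: [2.2, 3.5, -1.0]
opening: 0.0166
gripper_force: 60.0
```

```bash
python3 k.py
```

```text
t 6.325 knob 1.241 Mz 0.071 j6 -0.555 F [ 2.2  3.5 -1. ] dq6 0.319
```

carry_out(
  targets=[
    {"hand": 0,"x": 0,"y": 0,"z": 0.0,"ax": 0,"ay": 0,"az": 0.04},
    {"hand": 0,"x": 0,"y": 0,"z": 0.0,"ax": 0,"ay": 0,"az": 0.08},
    {"hand": 0,"x": 0,"y": 0,"z": 0.0,"ax": 0,"ay": 0,"az": 0.12},
  ],
)

```text
t: 6.7
tool_pos: [0.5594, -0.1544, 0.2687]
orientation: [2.154, 2.287, 0.002]
force: [2.8, 4.2, -0.6]
opening: 0.0165
gripper_force: 60.0
```

```bash
python3 k.py
```

```text
t 6.7 knob 1.361 Mz 0.121 j6 -0.556 F [ 2.8  4.2 -0.6] dq6 0.318
```

carry_out(
  targets=[
    {"hand": 0,"x": 0,"y": 0,"z": 0.0,"ax": 0,"ay": 0,"az": 0.04},
    {"hand": 0,"x": 0,"y": 0,"z": 0.0,"ax": 0,"ay": 0,"az": 0.08},
    {"hand": 0,"x": 0,"y": 0,"z": 0.0,"ax": 0,"ay": 0,"az": 0.12},
  ],
)

```text
t: 7.08
tool_pos: [0.5594, -0.1544, 0.2687]
orientation: [2.287, 2.154, 0.002]
force: [3.4, 4.1, -1.8]
opening: 0.0166
gripper_force: 60.0
```

```bash
python3 k.py
```

```text
t 7.075 knob 1.481 Mz 0.105 j6 -0.556 F [ 3.4  4.1 -1.8] dq6 0.318
```

carry_out(
  targets=[
    {"hand": 0,"x": 0,"y": 0,"z": 0.0,"ax": 0,"ay": 0,"az": 0.04},
    {"hand": 0,"x": 0,"y": 0,"z": 0.0,"ax": 0,"ay": 0,"az": 0.08},
    {"hand": 0,"x": 0,"y": 0,"z": 0.0,"ax": 0,"ay": 0,"az": 0.12},
  ],
)

```text
t: 7.45
tool_pos: [0.5595, -0.1545, 0.2687]
orientation: [2.412, 2.013, 0.002]
force: [4.3, 4.9, -1.0]
opening: 0.0167
gripper_force: 60.0
```

```bash
python3 k.py
```

```text
t 7.45 knob 1.601 Mz 0.128 j6 -0.556 F [ 4.3  4.9 -1. ] dq6 0.318
```

carry_out(
  targets=[
    {"hand": 0,"x": 0,"y": 0,"z": 0.0,"ax": 0,"ay": 0,"az": 0.04},
    {"hand": 0,"x": 0,"y": 0,"z": 0.0,"ax": 0,"ay": 0,"az": 0.08},
    {"hand": 0,"x": 0,"y": 0,"z": 0.0,"ax": 0,"ay": 0,"az": 0.12},
  ],
)

```text
t: 7.82
tool_pos: [0.5595, -0.1545, 0.2687]
orientation: [2.528, 1.865, 0.002]
force: [4.6, 3.9, -1.8]
opening: 0.0166
gripper_force: 60.0
```

```bash
python3 k.py
```

```text
t 7.825 knob 1.721 Mz 0.122 j6 -0.556 F [ 4.6  3.9 -1.8] dq6 0.318
```

carry_out(
  targets=[
    {"hand": 0,"x": 0,"y": 0,"z": 0.0,"ax": 0,"ay": 0,"az": 0.04},
    {"hand": 0,"x": 0,"y": 0,"z": 0.0,"ax": 0,"ay": 0,"az": 0.08},
    {"hand": 0,"x": 0,"y": 0,"z": 0.0,"ax": 0,"ay": 0,"az": 0.12},
  ],
)

```text
t: 8.2
tool_pos: [0.5595, -0.1545, 0.2688]
orientation: [2.635, 1.71, 0.002]
force: [4.1, 4.0, -1.6]
opening: 0.0164
gripper_force: 60.0
```

```bash
python3 k.py
```

```text
t 8.2 knob 1.841 Mz 0.121 j6 -0.556 F [ 4.1  4.  -1.6] dq6 0.319
```

carry_out(
  targets=[
    {"hand": 0,"x": 0,"y": 0,"z": 0.0,"ax": 0,"ay": 0,"az": 0.04},
    {"hand": 0,"x": 0,"y": 0,"z": 0.0,"ax": 0,"ay": 0,"az": 0.08},
    {"hand": 0,"x": 0,"y": 0,"z": 0.0,"ax": 0,"ay": 0,"az": 0.12},
  ],
)

```text
t: 8.57
tool_pos: [0.5595, -0.1545, 0.2687]
orientation: [2.733, 1.549, 0.002]
force: [4.4, 4.0, -1.3]
opening: 0.0163
gripper_force: 60.0
```

```bash
python3 k.py
```

```text
t 8.575 knob 1.961 Mz 0.106 j6 -0.556 F [ 4.4  4.  -1.3] dq6 0.318
```

carry_out(
  targets=[
    {"hand": 0,"x": 0,"y": 0,"z": 0.0,"ax": 0,"ay": 0,"az": 0.04},
    {"hand": 0,"x": 0,"y": 0,"z": 0.0,"ax": 0,"ay": 0,"az": 0.08},
    {"hand": 0,"x": 0,"y": 0,"z": 0.0,"ax": 0,"ay": 0,"az": 0.12},
  ],
)

```text
t: 8.95
tool_pos: [0.5596, -0.1545, 0.2687]
orientation: [2.821, 1.382, 0.002]
force: [4.2, 4.4, -1.7]
opening: 0.0166
gripper_force: 60.0
```

```bash
python3 k.py
```

```text
t 8.95 knob 2.081 Mz 0.094 j6 -0.556 F [ 4.2  4.4 -1.7] dq6 0.318
```

carry_out(
  targets=[
    {"hand": 0,"x": 0,"y": 0,"z": 0.0,"ax": 0,"ay": 0,"az": 0.04},
    {"hand": 0,"x": 0,"y": 0,"z": 0.0,"ax": 0,"ay": 0,"az": 0.08},
    {"hand": 0,"x": 0,"y": 0,"z": 0.0,"ax": 0,"ay": 0,"az": 0.12},
  ],
)

```text
t: 9.32
tool_pos: [0.5596, -0.1545, 0.2687]
orientation: [2.899, 1.21, 0.002]
force: [4.3, 4.2, -1.9]
opening: 0.0163
gripper_force: 60.0
```

```bash
python3 k.py
```

```text
t 9.325 knob 2.201 Mz 0.17 j6 -0.472 F [ 4.3  4.2 -1.9] dq6 0.316
```

carry_out(
  targets=[
    {"hand": 0,"x": 0,"y": 0,"z": 0.0,"ax": 0,"ay": 0,"az": 0.03},
    {"hand": 0,"x": 0,"y": 0,"z": 0.0,"ax": 0,"ay": 0,"az": 0.06},
  ],
)

```text
t: 9.57
tool_pos: [0.5596, -0.1546, 0.2688]
orientation: [2.934, 1.123, 0.003]
force: [4.7, 3.5, -2.2]
opening: 0.0163
gripper_force: 60.0
```

```bash
python3 k.py
```

```text
t 9.575 knob 2.261 Mz 0.291 j6 -0.25 F [ 4.7  3.5 -2.2] dq6 0.238
```

carry_out(
  targets=[
    {"hand": 0,"x": 0,"y": 0,"z": 0.0,"ax": 0,"ay": 0,"az": 0},
    {"hand": 0,"x": 0,"y": 0,"z": 0.0,"ax": 0,"ay": 0,"az": 0},
  ],
)

```text
t: 9.82
tool_pos: [0.5596, -0.1545, 0.2687]
orientation: [2.933, 1.125, 0.003]
force: [4.8, 3.0, -2.6]
opening: 0.017
gripper_force: 60.0
```

```bash
python3 k.py
```

```text
t 9.825 knob 2.26 Mz 0.177 j6 0.159 F [ 4.8  3.  -2.6] dq6 -0.002
```

carry_out(
  targets=[
    {"hand": 100,"x": 0,"y": 0,"z": 0.0,"ax": 0,"ay": 0,"az": 0},
    {"hand": 100,"x": 0,"y": 0,"z": 0.0,"ax": 0,"ay": 0,"az": 0},
    {"hand": 100,"x": 0,"y": 0,"z": 0.0,"ax": 0,"ay": 0,"az": 0},
    {"hand": 100,"x": 0,"y": 0,"z": 0.0,"ax": 0,"ay": 0,"az": 0},
    {"hand": 100,"x": 0,"y": 0,"z": 0.0,"ax": 0,"ay": 0,"az": 0},
    {"hand": 100,"x": 0,"y": 0,"z": 0,"ax": 0,"ay": 0,"az": 0},
    {"hand": 100,"x": 0,"y": 0,"z": 0,"ax": 0,"ay": 0,"az": 0},
  ],
)

```text
t: 10.7
tool_pos: [0.5591, -0.155, 0.2687]
orientation: [-2.934, -1.124, 0.0]
force: [-0.6, -1.0, 0.5]
opening: 0.0817
gripper_force: 0.0
```

carry_out(
  targets=[
    {"hand": 100,"x": 0,"y": 0,"z": -0.02,"ax": 0,"ay": 0,"az": 0},
    {"hand": 100,"x": 0,"y": 0,"z": -0.05,"ax": 0,"ay": 0,"az": 0},
    {"hand": 100,"x": 0,"y": 0,"z": -0.08,"ax": 0,"ay": 0,"az": 0},
    {"hand": 100,"x": 0,"y": 0,"z": -0.11,"ax": 0,"ay": 0,"az": 0},
    {"hand": 100,"x": 0,"y": 0,"z": -0.14,"ax": 0,"ay": 0,"az": 0},
    {"hand": 100,"x": 0,"y": 0,"z": -0.14,"ax": 0,"ay": 0,"az": 0},
  ],
)

```text
t: 11.45
tool_pos: [0.5598, -0.1552, 0.4137]
orientation: [2.929, 1.122, 0.009]
force: [0.4, -0.1, -0.4]
opening: 0.0928
gripper_force: 0.0
```

```bash
python3 k.py; python3 - <<'E'
from h import *
q,_=read_camera("side"); p,_=read_camera("top")
cv2.imwrite("pics/e.png",np.hstack([cv2.resize(a,None,fx=3.5,fy=3.5,interpolation=cv2.INTER_CUBIC) for a in(p[150:250,250:360],q[140:240,220:330])]))
E
```

```text
t 11.45 knob 2.26 Mz -0.021 j6 -0.002 F [ 0.4 -0.1 -0.4] dq6 -0.0
```

View pics/e.png

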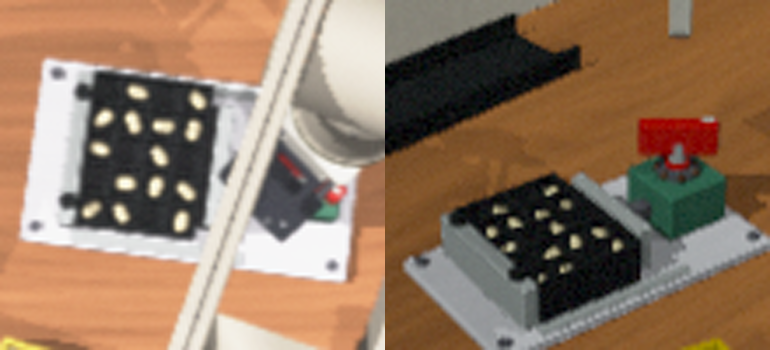

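The tray sits square against the stop at (85,145), with the jaw on its near side, and the gripper is clear above the released knob. Handing in.

```bash
python3 -c "
from plant import robot
print(robot.close_job())"
```

```text
the job is handed in; nothing more can be done
None
```

I broke the knob loose and wound it clockwise to about 2.26 rad, where the torque rise put roughly 15–18 N on the tray. The tray sits square against the stop, the knob is released with the gripper clear, the bottle, seed box and flower pot were never approached, and the job was handed in at about 11.5 s.

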